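# Press a plate home in a bonding jig through a spacer

### The job

Take the upright spacer block out of its stand and slide it down into the gap between the white ceramic plate and the front stops of the bonding jig, at the one stop where the gap is wide enough (the shortest stop), until its foot is at or just above the jig's base. Then push the plate away from the stop with the spacer, gently, until the plate lies flush along the back fence, and finish while still holding the spacer and keeping the plate pressed there, as for glue to set. Touch the plate only with the spacer, do not force the spacer against the two longer stops, and leave the other things on the bench alone.

Things in the scene. Friction and masses are not known exactly. Their poses are not given: they have to be found in the camera images.
- jig: Fixed steel bonding jig: flat dark base plate 125 (x) x 206 (y) x 8 mm. Origin: centre of its underside, on the bench; its x axis points from the stops to the back fence, y along the fence, z up. The base's upper face is 8 mm above the origin. Two low cheeks (10 mm high) stand beyond the plate's ends.
- fence: Fixed plain steel bar along the far side of the jig, 14 (x) x 180 (y) x 22 mm, standing on the base plate. Origin: centre of its underside; its inner face, against which the plate is to lie flush, is 7 mm from the origin towards the stops, 46 mm from the jig's origin along the jig's +x. With the plate flush, the plate's origin is at jig x = 16 mm.
- stop_short: The shortest of three fixed plain steel stops that stand in a row along the jig's front edge, in an order that changes: 22 mm long (x), 32 mm wide (y), 18 mm high on the jig's base. Origin: middle of the lower edge of its front face (away from the plate), at jig x = -60 mm; axes as the jig's. Its face towards the plate is 22 mm from the origin along +x, which leaves a gap of 24 mm to the plate when the plate is flush, 18 to 22 mm at the start: the spacer fits here only.
- stop_mid: Stop as stop_short but 35 mm long: the gap to the plate is 11 mm at most, too narrow for the spacer.
- stop_long: Stop as stop_short but 40 mm long: the gap to the plate is 6 mm at most, too narrow for the spacer.
- plate: Loose white ceramic plate, 60 (x) x 170 (y) x 12 mm, 0.11 to 0.21 kg, lying on the jig's base between stops and fence, 3 to 5 mm short of the fence and slightly askew. Origin: centre of its underside; axes about as the jig's. Pushed away from its middle it turns: one end meets the fence first, and a steady push of about 5 to 15 N brings the other end up too. Everything is rigid, so the push is lost if the hand eases back.
- spacer: Loose plain grey plastic block that stands upright, 14 (x, thickness) x 24 (y, width) x 70 mm high (z), 60 g, with dark grip grooves round its upper part. Origin: centre of its underside. Meant to be gripped across its 14 mm thickness near the top. A half turn about z makes no difference.
- stand: Fixed painted block 50 (x) x 60 (y) x 30 mm with an upright slot of 17 x 28 mm, 20 mm deep, in which the spacer stands (thickness along the stand's x) with its foot 10 mm above the bench. Origin: centre of the underside.
- timer: White laboratory timer, 66 x 66 x 25 mm, a bystander left of the jig. Origin: centre of the underside.
- fuse_box: Little carton, 32 x 50 x 20 mm, a bystander at the left. Origin: centre of the underside.
- dish_1: Shallow round glass dish, 94 mm across, 24 mm high, a bystander at the left. Origin: centre of the underside.
- squat_bottle: Squat glass bottle, 68 mm across, 56 mm high, a bystander behind the stand at the right. Origin: centre of the underside.
- vial_3: Small capped vial, 13 mm across, 43 mm high, a bystander behind, between jig and stand. Origin: centre of the underside.
- label_tape: Roll of tape lying flat, 68 mm across, 19 mm high, a bystander at the back. Origin: centre of the underside.

How it is judged (in metres and radians):
On the way, in this order (a step that is already met when the one before it is completed fails the run):
1. the spacer is lifted clear of its stand (height (world z) of spacer above 0.04 m), for 0.1 s.
2. the spacer is down in the wide gap, between the plate and the shortest stop (z of spacer in the frame of jig below 0.016 m and x of spacer in the frame of stop_short above 0.027 m and y of spacer in the frame of stop_short between -0.012 and 0.012 m and angle between spacer's own z axis and vertical below 0.15 rad), for 0.1 s.
At the end, for the whole second after the job is handed in: Gripper still holding the spacer upright (0.15 rad) at the shortest stop (within 12 mm of its middle), foot under 8 mm above the base, pressing the plate over 2 N; plate flat, within 1 mm of the fence, parallel within 0.012 rad, pressing the fence over 1.5 N (all of step 2 and x of plate in the frame of jig above 0.015 m and angle between the x axis of plate and the x axis of jig, either way round below 0.012 rad and angle between plate's own z axis and vertical below 0.03 rad and contact force between spacer and plate above 2 N and contact force between fence and plate above 1.5 N and contact force between the fingers and spacer above 2 N and linear speed of plate below 0.01 m/s); the arm keeps its last pose, push and grip.
It fails at once if the gripper or arm touches the plate (only the spacer may) (contact force between any of the fingers, the arm and plate above 0.5 N).
It fails at once if the plate is pressed roughly: more than 45 N between spacer and plate (contact force between spacer and plate above 45 N).
It fails at once if the spacer is forced against one of the two longer stops, with more than 20 N (contact force between spacer and stop_mid above 20 N or contact force between spacer and stop_long above 20 N).
It fails at once if a bystander is moved by more than 20 mm (distance of any of timer, fuse_box, dish_1, squat_bottle, vial_3, label_tape from where it was at the start of the episode above 0.02 m).
It also fails if it takes over 48 s, if anything falls off the work surface, if the arm or the gripper's body presses on something with over 40 N, if the wrist force passes 120 N, or if a joint passes its speed limit or range.

### The arm

A 6-joint arm with a two-finger parallel gripper is mounted at the origin on a cart in front of the work surface, level with it; the furniture and walls round the work are solid. World frame = base frame: x ahead of the robot, y to its left, z up, the work surface at z = 0. Lengths are in mm, angles in rad, forces in N, time in s.
With the tool pointing down it reaches from about 300 to 775 mm from the base axis. Payload 14.6 kg.
Tool frame: the origin (TCP) lies between the finger pads; the fingertips stand 25 mm ahead of it and the grasp point (between the pads) lies 6 mm ahead of it; z points along the fingers, y is the line along which they close (so a half turn about z gives the same grasp; the last joint's range is limited). The gripper opens to 94 mm and grips with 3 to 60 N. Pads are 16 mm wide; open, the fingers measure 119 mm over their backs; the gripper's body (75 mm by 177 mm) begins 78 mm behind the grasp point.
Start: joints at [-1.226, 0.3, 1.521, -0, 1.321, -0.067], TCP at [220.135, -504.014, 230.446] pointing down, gripper open.
Joint ranges: [-3.03, 3.03], [-0.79, 2.21], [0.23, 2.52], [-1.04, 4.18], [0, 3.07], [-2.55, 2.55]. Speed limits (rad/s): [2.22, 2.22, 2.57, 3.14, 3.14, 3.14].

### API

Orientations are given as [roll, pitch, yaw] about the fixed x, y, z axes, in that order (R = Rz(yaw) Ry(pitch) Rx(roll)).
In Python, from cell import manip gives the robot as it stands. The module is installed in compiled form; this text tells all that it offers.
- The arm moves only by the tool step_arm, never from a script. Its argument "series" is one flat list of numbers, 5 for each row, row after row: the shift along the world's x, y, z in mm, then the turn about the world's z in rad, then the closure, from 0 (fully open) to 1 (shut). In form: [dx, dy, dz, spin, jaw, dx, dy, dz, spin, jaw, ...]. A call has 1 to 20 rows; each row shifts and turns the commanded pose from where the row before left it; what a row does not reach is not made up. A row lasts 1/8 s, in which the tool goes at most 62.5 mm and 10.7 degrees, less where a joint would pass 70% of its speed; a pose out of reach is approached as far as the arm can. A call is refused whole if a number of a shift passes 62.5 or a number of a turn 0.188, either way. A call with a gripper value outside its range is refused whole. The fingers move at their own pace and stop on an object; "squeeze" is the grip in N (left out, the last holds). Time passes only in rows, so rows that do not move let the fingers close. It gives the time, the measured TCP pose, the force, the opening and the grip force at its end, in the units of the state.
- manip.read_state(): the state, without advancing time (a new reading comes with each control period).
- manip.camera(name): name is "scene" or "side" or "wrist"; returns (picture, depth): 400x640x3 uint8, blue, green, red; 400x640 float32, mm along the optical axis (not along the pixel's ray), 0 where there is no reading.
- manip.camera_info(name): a dict with "fovy" (degrees; the focal length in pixels is half the picture's height over the tangent of half this angle, whatever the lens; pixels are square), "cx", "cy" (the principal point, pixels), "eye" and "orientation" of the camera in the world. Camera axes: x right, y down, z forward; pixel columns grow to the right and rows downward; lengths in mm; the calibration is good to about 2 mm. A picture is of the moment at which its call begins: read the wrist's pose just before it. camera_info takes no time and is no camera call; for the wrist camera it gives the pose at the moment of the call.
- manip.sign_off(): hands the job in; it is judged then, once.
The state is a dict: "clock": time; "joints": joint angles; "qd": joint speeds; "effort": joint torques, N m; "eef_pos": TCP position; "eef_rot": TCP orientation; "wrist_force": force on the tool from outside, world axes, zero at the start; "moment": the same for the moment, N m; "finger_gap": finger opening in mm; "finger_force": force on a finger pad.
Only numpy, scipy, OpenCV 4.12 (cv2) and the standard library are available. Lean on these libraries where they do the work, as an engineer would, in place of code of your own. Each camera call takes 0.05 s, during which the arm holds its last target. There are 200 camera calls.

## Working session

There is one attempt and no reset: what is moved stays moved. The work goes in short steps, Python scripts to look and compute and a tool call to move; the robot and the scene stay as the last step left them, time stands still between calls to the robot, and variables do not carry over. Pictures are saved under pics/ and viewed, at most 10 in all, crops included, and the job is handed in when it is done.

Besides the shell and the picture viewer there is one more tool, called after ">>>" as name(argument=value, ...), one argument or row to a line, values as JSON. step_arm: Moves the arm, as the interface text tells. Its arguments: {"type":"object","properties":{"series":{"type":"array"},"squeeze":{"type":"number"}},"required":["series"]}

```bash
mkdir -p pics
cat > h.py <<'E'
import numpy as np, cv2
from cell import manip
from scipy.spatial.transform import Rotation as R
def grab(name):
    info=manip.camera_info(name); im,d=manip.camera(name); return info,im,d
def cloud(info,d):
    f=200/np.tan(np.radians(info['fovy'])/2)
    v,u=np.mgrid[:400,:640]
    p=np.stack([(u-info['cx'])/f*d,(v-info['cy'])/f*d,d],-1)
    o=np.array(info['orientation'])
    M=o if o.shape==(3,3) else R.from_euler('xyz',o).as_matrix()
    return p@M.T+np.array(info['eye'])
E
python3 - <<'E'
from h import *
for n in ('scene','wrist'):
    i,im,d=grab(n); print(n,i); cv2.imwrite(f'pics/{n}0.png',im); np.savez(f'{n}0.npz',im=im,d=d,p=cloud(i,d))
print(manip.read_state())
E
```

```text
scene {'fovy': 53.912800629805346, 'cx': 319.4200787798693, 'cy': 197.93262834841275, 'eye': array([ 181.34861834, -471.50321931,  816.41614661]), 'orientation': array([-2.36724934,  0.01770158, -0.63932017])}
wrist {'fovy': 65.5603089519657, 'cx': 322.3201692761933, 'cy': 203.9977851059281, 'eye': array([ 281.13791507, -476.47022084,  383.67248084]), 'orientation': array([ 2.90624379e+00,  1.60725844e-03, -1.15880211e+00])}
{'clock': 0.1, 'joints': array([-1.22558649e+00,  3.00372470e-01,  1.52148054e+00, -3.59085428e-06,
        1.32073958e+00, -6.66190242e-02]), 'qd': array([-4.92946321e-04, -1.30995529e-04, -1.38958765e-03, -4.55617543e-04,
        2.02098150e-03,  5.67614660e-05]), 'effort': array([ 8.91763120e-04, -5.32646120e+01, -3.53284550e+01,  7.09935394e-02,
        2.34411901e-02, -4.72169154e-05]), 'eef_pos': array([ 220.07465162, -503.82694273,  229.98296392]), 'eef_rot': array([-3.14059470e+00, -6.30949239e-05,  4.11829717e-01]), 'wrist_force': array([ 0.32349873,  0.23804204, -0.54203056]), 'moment': array([ 0.02780537, -0.01683447,  0.01170777]), 'finger_force': 0.0, 'finger_gap': 94.09144077196711}
```

View pics/scene0.png

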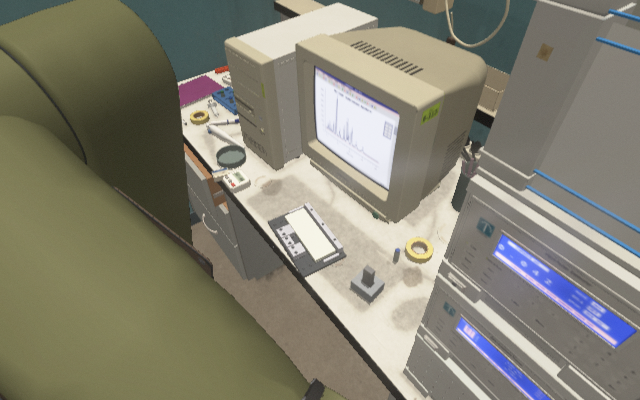

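View pics/wrist0.png

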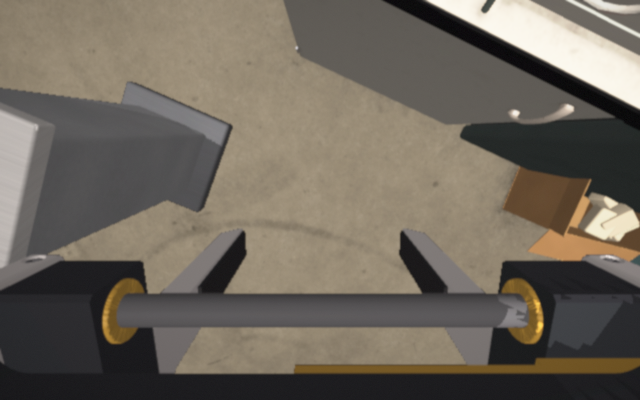

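The scene picture shows the jig centred near (307,238), with the white plate at (307,235) and stops on its lower-left side. The stand is at (367,285), with the spacer top at (369,268). The wrist view shows only floor and the bench edge.

Run:
```python
from h import *
z=np.load('scene0.npz'); p=z['p']; im=z['im']
def show(u,v): print((u,v),p[v,u].round(0))
for u,v in [(307,235),(369,268),(369,271),(355,283),(378,287),(293,240),(283,232),(306,254),(310,209),(341,245),(270,221),(303,273),(396,255),(419,250),(380,200),(290,165),(450,250)]: show(u,v)
cv2.imwrite('pics/c0.png',cv2.resize(im[190:310,250:410],(800,600),interpolation=cv2.INTER_CUBIC))
# spacer top
m=np.zeros((400,640),bool); m[255:300,350:390]=1
q=p[m&(p[...,2]>74)&(p[...,2]<90)]; print(len(q),q.mean(0),q.min(0),q.max(0))
```

```text
(307, 235) [530.  75.  19.]
(369, 268) [ 558. -128.   80.]
(369, 271) [ 552. -134.   81.]
(355, 283) [ 531. -115.   29.]
(378, 287) [ 565. -156.   30.]
(293, 240) [494.  88.  11.]
(283, 232) [482. 115.  27.]
(306, 254) [496.  33.   9.]
(310, 209) [582. 134.  33.]
(341, 245) [574. -10.  29.]
(270, 221) [481. 181.  11.]
(303, 273) [458.  -8.   8.]
(396, 255) [ 662. -116.   29.]
(419, 250) [ 739. -126.   -3.]
(380, 200) [695. -11. 115.]
(290, 165) [660. 352.  -0.]
(450, 250) [ 488. -324.  412.]
70 [ 555.12526375 -130.46381809   79.64180265] [ 547.77978364 -142.40433041   74.09456661] [ 564.0759761  -118.37424895   83.1190292 ]
```

View pics/c0.png

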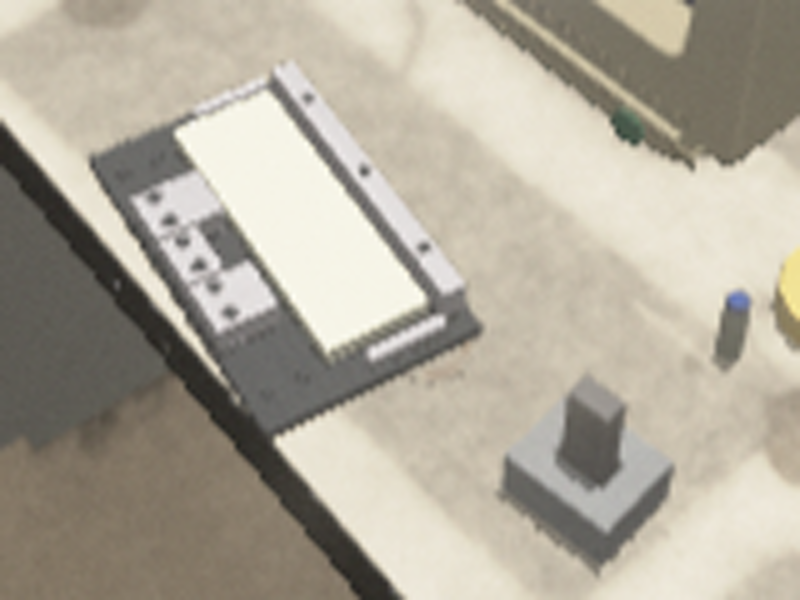

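The crop shows the short stop as the middle of the three, at crop (190,245). The spacer stands upright in its stand, and the vial and tape are well clear. Next I'll get rough yaws from the depth data.

Run:
```python
from h import *
z=np.load('scene0.npz'); p=z['p']
def rect(m,zlo,zhi,n):
    q=p[m&(p[...,2]>zlo)&(p[...,2]<zhi)][:,:2].astype(np.float32)
    print(n,len(q),cv2.minAreaRect(q))
m=np.zeros((400,640),bool); m[262:305,345:388]=1
rect(m,24,36,'stand')
hsv=cv2.cvtColor(z['im'],cv2.COLOR_BGR2HSV)
m=np.zeros((400,640),bool); m[200:265,280:342]=1
b=cv2.cvtColor(z['im'],cv2.COLOR_BGR2LAB).astype(int)
rect(m&(b[...,0]>225)&(b[...,2]>131),14,26,'plate')
m=np.zeros((400,640),bool); m[200:270,300:350]=1
rect(m,26.5,36,'fence')
for u,v in [(400,370),(420,390),(405,385),(430,320),(440,290)]: print(p[v,u].round())
```

```text
stand 402 ((555.9223022460938, -129.79087829589844), (51.71670913696289, 61.02718734741211), 11.310473442077637)
plate 1101 ((538.3693237304688, 78.99044799804688), (169.39915466308594, 58.90730667114258), 83.39513397216797)
fence 331 ((569.0317993164062, 78.20454406738281), (164.78933715820312, 105.98023986816406), 58.619163513183594)
[ 485. -313.    0.]
[ 482. -366.   18.]
[ 472. -340.   -0.]
[ 484. -334.  246.]
[ 484. -332.  331.]
```

>>> step_arm(
  series=[10, 60, 10, 0, 0, 10, 60, 10, 0, 0, 10, 60, 10, 0, 0, 20, 55, 10, 0, 0, 40, 40, 0, 0, 0, 40, 40, 0, 0, 0, 45, 40, 0, 0, 0, 45, 30, 0, 0, 0, 0, 0, 0, 0, 0, 0, 0, 0, 0, 0],
)

```text
clock: 1.35
eef_pos: [439.7, -119.2, 270.1]
eef_rot: [-3.141, 0.001, 0.412]
wrist_force: [-0.4, -0.5, 0.2]
finger_gap: 94.4
finger_force: 0.0
```

>>> step_arm(
  series=[15, -10, 0, 0.17, 0, 15, -10, 0, 0.17, 0, 15, -10, 0, 0.17, 0, 15, -10, -10, 0.17, 0, 15, -10, -10, 0.17, 0, 15, -10, -10, 0.17, 0, 15, -5, -10, 0.17, 0, 10, -5, -10, 0.166, 0, 0, 0, 0, 0, 0, 0, 0, 0, 0, 0],
)

```text
clock: 2.6
eef_pos: [554.5, -189.6, 221.1]
eef_rot: [3.141, 0.0, 1.763]
wrist_force: [0.2, 0.1, 0.1]
finger_gap: 94.0
finger_force: 0.0
```

Run:
```python
from h import *
i,im,d=grab('wrist'); p=cloud(i,d); cv2.imwrite('pics/w1.png',im); np.savez('w1.npz',im=im,d=d,p=p)
print(i['eye'],i['orientation'])
def rect(zlo,zhi,n):
    m=(p[...,2]>zlo)&(p[...,2]<zhi)&(abs(p[...,0]-555)<45)&(abs(p[...,1]+130)<45)
    c,l,st,_=cv2.connectedComponentsWithStats(m.astype(np.uint8)); k=1+st[1:,4].argmax()
    q=p[l==k]; print(n,len(q),cv2.minAreaRect(q[:,:2].astype(np.float32)),np.median(q[:,2]))
rect(76,86,'spacer'); rect(26,34,'stand')
s=manip.read_state(); print(s['eef_pos'],s['eef_rot'])
```

```text
[ 541.09010108 -123.010635    374.84758531] [2.90670441e+00 1.63427174e-04 1.92458182e-01]
spacer 382 ((554.915283203125, -129.57708740234375), (14.025303840637207, 23.0296573638916), 10.834310531616211) 79.30710470176149
stand 2120 ((554.9638671875, -129.02232360839844), (49.855262756347656, 59.9320068359375), 10.514585494995117) 29.392409859814222
[ 554.61092354 -189.40884041  221.23103729] [3.14091933e+00 4.72452517e-04 1.76393833e+00]
```

View pics/w1.png

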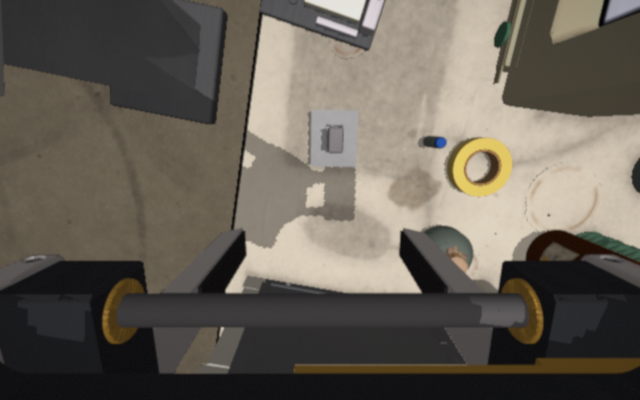

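The spacer, at about (335,138) in the wrist picture, stands square in the stand. The vial (435,142) and bottle (445,245) are clear of a half-closed hand. I'll descend onto the spacer.

>>> step_arm(
  series=[0.4, 30, 0, -0.007, 0.5, 0, 30, 0, 0, 0.5, 0, 0, -40, 0, 0.5, 0, 0, -40, 0, 0.5, 0, 0, -40, 0, 0.5, 0, 0, -20, 0, 0.5, 0, 0, -11, 0, 0.5, 0, 0, 0, 0, 0.5, 0, 0, 0, 0, 0.5],
  squeeze=30,
)

```text
clock: 3.78
eef_pos: [556.0, -129.2, 70.6]
eef_rot: [3.14, 0.001, 1.76]
wrist_force: [0.5, -0.0, 0.1]
finger_gap: 47.4
finger_force: 0.0
```

>>> step_arm(
  series=[0, 0, 0, 0, 0.75, 0, 0, 0, 0, 0.85, 0, 0, 0, 0, 1, 0, 0, 0, 0, 1, 0, 0, 0, 0, 1, 0, 0, 0, 0, 1],
  squeeze=30,
)

```text
clock: 4.53
eef_pos: [555.6, -129.0, 69.5]
eef_rot: [3.142, 0.0, 1.761]
wrist_force: [-0.3, -0.2, 0.3]
finger_gap: 13.6
finger_force: 30.0
```

>>> step_arm(
  series=[0, 0, 15, 0, 1, 0, 0, 25, 0, 1, 0, 0, 40, 0, 1, 0, 0, 40, 0, 1, 0, 20, 20, -0.05, 1, -5, 30, 10, -0.1, 1, -5, 30, 0, -0.1, 1, -10, 30, 0, -0.055, 1, -5, 25, 0, 0, 1, 0, 0, 0, 0, 1, 0, 0, 0, 0, 1],
)

```text
clock: 5.9
eef_pos: [530.7, 5.4, 219.9]
eef_rot: [3.141, 0.0, 1.456]
wrist_force: [0.1, -0.3, -0.5]
finger_gap: 13.9
finger_force: 30.0
```

Run:
```python
from h import *
s=manip.read_state(); print(s['eef_pos'],s['eef_rot'],s['finger_gap'],s['finger_force'],s['wrist_force'])
i,im,d=grab('wrist'); p=cloud(i,d); cv2.imwrite('pics/w2.png',im); np.savez('w2.npz',im=im,d=d,p=p)
for u,v in [(322,100),(322,150),(250,120),(400,120)]: print((u,v),p[v,u].round(1))
```

```text
[530.67469106   5.41854219 219.93838602] [3.14105575e+00 1.45125757e-04 1.45579700e+00] 13.88064302244481 29.99977022409439 [ 0.10767275 -0.33384816 -0.51309414]
(322, 100) [541.  103.9  20.1]
(322, 150) [534.9  50.7  19.1]
(250, 120) [537.8  72.8 373.7]
(400, 120) [ 6.288e+02  7.330e+01 -4.000e-01]
```

View pics/w2.png

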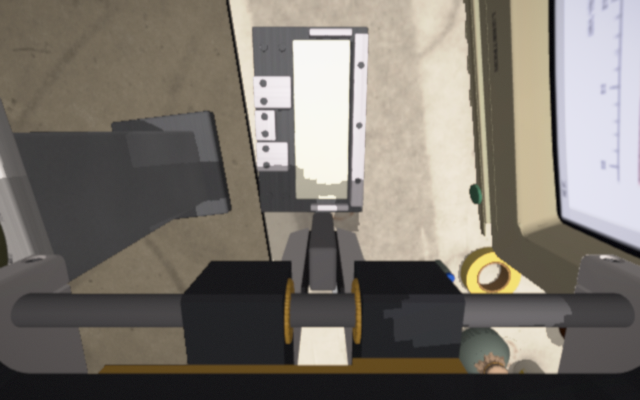

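The wrist picture shows the whole jig. The short stop is the middle one (258–275, 111–139), with the dark gap at (285,125), the plate at 293–350 and the fence at 352–367. The spacer foot is at (322,215).

Run:
```python
from h import *
z=np.load('w2.npz'); im=z['im']; p=z['p']; g=cv2.cvtColor(im,cv2.COLOR_BGR2GRAY)
i=manip.camera_info('wrist'); f=200/np.tan(np.radians(i['fovy'])/2); M=R.from_euler('xyz',i['orientation']).as_matrix()
def px(u,v,h):
    r=M@np.array([(u-i['cx'])/f,(v-i['cy'])/f,1]); return i['eye']+r*(h-i['eye'][2])/r[2]
def edges(v,a,b):
    row=g[v-1:v+2].mean(0); dd=np.diff(row); return [(k+.5,int(dd[k])) for k in range(a,b) if abs(dd[k])>25 and abs(dd[k])>=max(abs(dd[k-1:k+2]))]
for v in (60,90,107,115,125,135,150,180): print(v,edges(v,250,372))
col=lambda u,a,b:[(k,int(x)) for k,x in enumerate(np.diff(g[:,u-2:u+3].mean(1))) if a<k<b and abs(x)>20]
print('short stop col',col(262,65,180),col(271,65,180)); print('stop z',np.median(p[115:137,262:270,2]), 'plate',np.median(p[60:170,300:340,2]),'fence',np.median(p[50:200,357:362,2]))
ang=lambda m:(lambda q:(cv2.minAreaRect(q),len(q)))(p[m][:,:2].astype(np.float32))
w=np.zeros(g.shape,bool); w[35:205,290:352]=1
print('plate',ang(w&(abs(p[...,2]-20)<3)&(g>200)&(p[...,1]>-10)))
w[:]=0; w[25:215,345:372]=1; print('fence',ang(w&(abs(p[...,2]-30)<3.5)))
w[:]=0; w[70:175,250:295]=1; print('stops',ang(w&(abs(p[...,2]-26)<3)))
```

```text
60 [(252.5, -55), (292.5, 65), (349.5, -87), (354.5, 60)]
90 [(290.5, -73), (293.5, 71), (348.5, -88), (353.5, 70)]
107 [(290.5, -40), (293.5, 68), (348.5, -85), (352.5, 60), (365.5, -30)]
115 [(260.5, -54), (267.5, 49), (274.5, -67), (293.5, 59), (348.5, -89), (352.5, 64)]
125 [(274.5, -72), (294.5, 70), (348.5, -79), (352.5, 67), (355.5, -60), (361.5, 49)]
135 [(250.5, 78), (261.5, -46), (267.5, 47), (274.5, -57), (294.5, 64), (348.5, -72), (352.5, 66), (364.5, -38)]
150 [(250.5, -41), (253.5, 69), (262.5, -40), (268.5, 47), (287.5, -65), (294.5, 67), (347.5, -91), (351.5, 56)]
180 [(255.5, -43), (295.5, 47), (347.5, -63), (351.5, 46), (354.5, -54), (360.5, 32)]
short stop col [(74, 21), (75, 55), (76, 41), (78, -32), (79, -49), (80, -24), (85, 32), (86, 50), (87, 25), (96, -26), (97, -46), (98, -30), (103, 35), (104, 34), (106, -37), (107, -55), (109, 61), (110, 42), (112, -32), (113, -25), (118, 28), (119, 37), (130, -35), (131, -28), (135, 21), (136, 26), (138, -20), (139, -52), (140, -23), (141, 51), (142, 45), (145, -25), (150, 25), (170, -32), (171, -22)] [(74, 21), (75, 55), (76, 42), (106, -41), (107, -58), (109, 63), (110, 49), (139, -50), (140, -28), (141, 47), (142, 44), (164, -27), (165, -29), (170, -32), (171, -22)]
stop z 25.91882943288269 plate 19.41659131508888 fence 29.507484654057436
plate (((537.3304443359375, 80.14373779296875), (167.942626953125, 59.27204132080078), 83.46412658691406), 7603)
fence (((577.5369873046875, 73.9000244140625), (179.14669799804688, 14.28036117553711), 83.36467742919922), 2272)
stops (((485.1609191894531, 84.25691986083984), (99.45366668701172, 40.20333480834961), 83.28813934326172), 2710)
```

Run:
```python
from h import *
z=np.load('w2.npz'); im=z['im']; p=z['p']
i=manip.camera_info('wrist'); f=200/np.tan(np.radians(i['fovy'])/2); M=R.from_euler('xyz',i['orientation']).as_matrix()
def px(u,v,h):
    r=M@np.array([(u-i['cx'])/f,(v-i['cy'])/f,1]); return i['eye']+r*(h-i['eye'][2])/r[2]
print('stopface',px(275,125,26),px(275,112,26),px(275,138,26))
print('stop sides',px(271,108.5,26),px(271,140.5,26)); print('plate edge',px(294.9,125,20), px(293,60,20),px(296,180,20))
print('fence inner',px(353,125,30),px(354.5,60,30),px(351.5,180,30))
a=np.radians(-6.65); ex=np.array([np.cos(a),np.sin(a)]); ey=np.array([-ex[1],ex[0]])
for n,q in dict(face=px(275,125,26),plate=px(295,125,20),fence=px(353,125,30),s1=px(271,108.5,26),s2=px(271,140.5,26)).items(): print(n,'jx',q[:2]@ex,'jy',q[:2]@ey)
w=np.zeros(im.shape[:2],bool); w[205:300,300:345]=1
q=p[w&(p[...,2]>140)&(p[...,2]<215)]; print('spacer',len(q),q.min(0),q.max(0),np.median(q,0), 'jx',np.percentile(q[:,:2]@ex,[2,50,98]),'jy',np.percentile(q[:,:2]@ey,[2,50,98]))
for v in (214,220,230,240): print(v,p[v,310:336:3].round(1)[:, :].tolist()[::3])
s=manip.read_state()['eef_pos'][:2]; print('tcp',s@ex,s@ey)
```

```text
stopface [487.3752223   83.38099485  26.        ] [489.41042276  96.7742795   26.        ] [485.30121966  69.73236009  26.        ]
stop sides [485.69305625 100.83100854  26.        ] [480.53887837  67.58276206  26.        ]
plate edge [508.31432142  81.04036615  20.        ] [515.32056999 147.04919831  20.        ] [501.26814654  20.18316     20.        ]
fence inner [571.02546234  73.63099322  30.        ] [578.50129806 137.6917874   30.        ] [563.86948873  14.53422341  30.        ]
face jx 474.4403518920346 jy 139.26000901133176
plate jx 495.6199644180438 jy 139.36003680893572
fence jx 558.6568893640928 jy 139.26263594129287
s1 jx 470.7487221336428 jy 156.3978189643519
s2 jx 469.4795006611944 jy 122.7763894850902
spacer 802 [518.20573741  12.94264077 161.77222853] [544.01073438  17.9121374  214.98532003] [531.18714707  16.73388676 199.7677803 ] jx [513.83693296 525.64779128 537.46439901] jy [75.58574824 78.09012991 78.64638138]
214 [[510.7, -27.4, -1.3], [529.1, 17.4, 168.9], [535.2, 16.4, 168.1]]
220 [[509.6, -35.6, -2.9], [529.3, 17.2, 182.8], [535.0, 16.6, 183.0]]
230 [[523.7, 15.2, 195.3], [529.5, 17.1, 203.1], [534.6, 16.5, 203.1]]
240 [[524.6, 16.1, 215.4], [529.6, 16.9, 219.3], [534.3, 16.6, 219.8]]
tcp 526.5280504362651 66.64867693887732
```

>>> step_arm(
  series=[-11, 26, 0, 0, 1, -11, 26, 0, 0, 1, -10.6, 25.2, 0, 0, 1, 0, 0, -40, 0, 1, 0, 0, -40, 0, 1, 0, 0, -30, 0, 1, 0, 0, -10, 0, 1, 0, 0, 0, 0, 1, 0, 0, 0, 0, 1],
  squeeze=50,
)

```text
clock: 7.08
eef_pos: [498.6, 83.1, 100.7]
eef_rot: [3.14, -0.0, 1.456]
wrist_force: [-0.1, 0.9, -0.3]
finger_gap: 13.6
finger_force: 50.0
```

Run:
```python
from h import *
s=manip.read_state(); print(s['eef_pos'],s['eef_rot'],s['wrist_force'])
a=np.radians(-6.65); ex=np.array([np.cos(a),np.sin(a)]); ey=np.array([-ex[1],ex[0]])
print('tcp',s['eef_pos'][:2]@ex,s['eef_pos'][:2]@ey)
i,im,d=grab('wrist'); p=cloud(i,d); np.savez('w3.npz',im=im,d=d,p=p)
cv2.imwrite('pics/w3.png',cv2.resize(im[100:300,190:456],(798,600)))
i,im,d=grab('side'); cv2.imwrite('pics/s3.png',im); np.savez('s3.npz',im=im,d=d,p=cloud(i,d)); print(i)
```

```text
[498.62260406  83.06911753 100.67278124] [ 3.13977783e+00 -3.84987764e-04  1.45553752e+00] [-0.14498844  0.87348129 -0.3086405 ]
tcp 485.64817886799443 140.2527216384898
{'fovy': 42.16054768968973, 'cx': 317.10803650090867, 'cy': 199.12835272747415, 'eye': array([-579.54290496,  294.32138149,  890.41363271]), 'orientation': array([-2.18709794, -0.01699792, -1.7217992 ])}
```

View pics/w3.png

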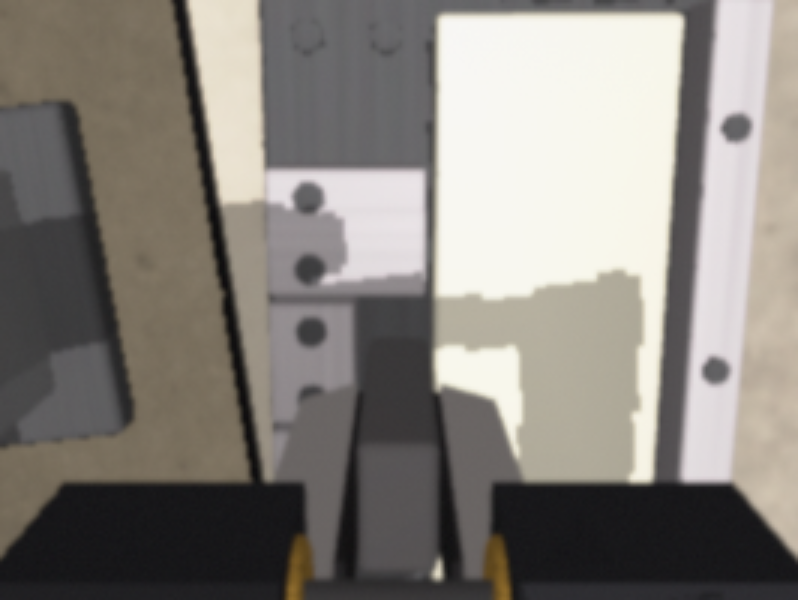

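View pics/s3.png

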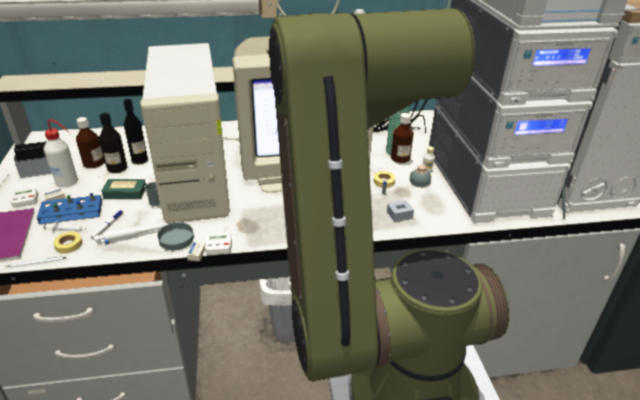

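The wrist crop shows the spacer foot above the gap (columns 367–435, row 340), between the short stop's face (column 354) and the plate edge (column 434). The side view is blocked by the arm. I'll check the foot against the gap with the same camera.

Run:
```python
from h import *
z=np.load('w3.npz'); im=z['im']; p=z['p']; g=cv2.cvtColor(im,cv2.COLOR_BGR2GRAY).astype(float)
i=manip.camera_info('wrist'); f=200/np.tan(np.radians(i['fovy'])/2); M=R.from_euler('xyz',i['orientation']).as_matrix()
a=np.radians(-6.65); ex=np.array([np.cos(a),np.sin(a)]); ey=np.array([-ex[1],ex[0]])
def px(u,v,h):
    r=M@np.array([(u-i['cx'])/f,(v-i['cy'])/f,1]); q=i['eye']+r*(h-i['eye'][2])/r[2]; return (q[:2]@ex).round(1),(q[:2]@ey).round(1)
for v in (207,211,216,221,228): print(v,p[v,323].round(1),[(k+.5,int(x)) for k,x in enumerate(np.diff(g[v-1:v+2].mean(0))) if 295<k<345 and abs(x)>8])
print('stop face',px(308,208,26),'plate',px(334.7,195,20),px(335,208,20))
print('foot L,R',px(311.8,216,41),px(335.2,216,41))
q=p[214:245,310:337]; m=(q[...,2]>42)&(q[...,2]<75)&(q[...,1]>85); s=q[m]; jx=s[:,:2]@ex; print('spacer front jx',np.percentile(jx,[1,50,99]),'jy',np.median(s[:,:2]@ey), s[:,2].min())
```

```text
207 [499.3  89.1   7.3] [(296.5, 18), (297.5, 24), (298.5, 17), (306.5, -21), (307.5, -28), (308.5, -16), (332.5, 9), (333.5, 32), (334.5, 39), (335.5, 19), (336.5, 8)]
211 [498.9  85.5   6.4] [(297.5, 28), (298.5, 34), (299.5, 10), (306.5, -21), (307.5, -28), (308.5, -15), (332.5, 8), (333.5, 33), (334.5, 40), (335.5, 20)]
216 [499.8  94.7  54.6] [(306.5, -19), (307.5, -29), (308.5, -18), (332.5, 20), (333.5, 49), (334.5, 57), (335.5, 27), (336.5, 12), (337.5, 10), (344.5, -22)]
221 [499.8  94.7  66.3] [(306.5, -17), (307.5, -30), (308.5, -19), (332.5, 23), (333.5, 65), (334.5, 71), (335.5, 23)]
228 [499.7  94.7  80.8] [(296.5, 10), (297.5, 12), (306.5, -8), (307.5, -15), (308.5, -20), (309.5, -12), (332.5, 12), (333.5, 42), (334.5, 58), (335.5, 30), (336.5, -17), (338.5, 11), (339.5, 13), (340.5, 9), (341.5, 12), (342.5, 9)]
stop face (np.float64(474.0), np.float64(150.3)) plate (np.float64(494.4), np.float64(159.2)) (np.float64(494.8), np.float64(148.8))
foot L,R (np.float64(477.4), np.float64(148.2)) (np.float64(494.1), np.float64(148.3))
spacer front jx [478.29172128 484.83182991 491.89384047] jy 151.67100890792247 43.941673176471966
```

>>> step_arm(
  series=[-0.6, 0, -8, 0, 1, 0, 0, -8, 0, 1, 0, 0, -6, 0, 1, 0, 0, -5, 0, 1, 0, 0, -3, 0, 1, 0, 0, 0, 0, 1, 0, 0, 0, 0, 1],
)

```text
clock: 8.05
eef_pos: [497.4, 83.2, 69.6]
eef_rot: [3.141, -0.0, 1.456]
wrist_force: [0.3, -0.3, -1.3]
finger_gap: 13.5
finger_force: 50.0
```

>>> step_arm(
  series=[0.5, -0.06, 0, 0, 1, 0.5, -0.06, 0, 0, 1, 0.5, -0.06, 0, 0, 1, 0.5, -0.06, 0, 0, 1, 0.5, -0.06, 0, 0, 1, 0.5, -0.06, 0, 0, 1, 0.5, -0.06, 0, 0, 1, 0.5, -0.06, 0, 0, 1, 0, 0, 0, 0, 1],
)

```text
clock: 9.18
eef_pos: [501.3, 82.7, 69.4]
eef_rot: [-3.141, 0.0, 1.456]
wrist_force: [0.1, 1.0, 0.0]
finger_gap: 13.5
finger_force: 50.0
```

>>> step_arm(
  series=[0.5, -0.06, 0, 0, 1, 0.5, -0.06, 0, 0, 1, 0.5, -0.06, 0, 0, 1, 0, 0, 0, 0, 1],
)

```text
clock: 9.68
eef_pos: [502.9, 82.5, 69.4]
eef_rot: [3.141, 0.0, 1.456]
wrist_force: [-1.2, 0.5, -0.8]
finger_gap: 13.6
finger_force: 50.0
```

>>> step_arm(
  series=[0.4, -0.05, 0, 0, 1, 0.4, -0.05, 0, 0, 1, 0, 0, 0, 0, 1],
)

```text
clock: 10.05
eef_pos: [503.7, 82.4, 69.5]
eef_rot: [3.141, -0.0, 1.456]
wrist_force: [-0.6, -0.8, -0.8]
finger_gap: 14.2
finger_force: 50.0
```

>>> step_arm(
  series=[0.3, -0.03, 0, 0, 1, 0.3, -0.03, 0, 0, 1, 0, 0, 0, 0, 1],
)

```text
clock: 10.42
eef_pos: [504.3, 82.3, 69.4]
eef_rot: [3.142, -0.0, 1.456]
wrist_force: [-0.6, -0.8, -0.1]
finger_gap: 13.4
finger_force: 50.0
```

>>> step_arm(
  series=[0.3, -0.03, 0, 0, 1, 0, 0, 0, 0, 1, 0, 0, 0, 0, 1],
)

```text
clock: 10.8
eef_pos: [504.5, 82.3, 69.5]
eef_rot: [3.142, -0.0, 1.456]
wrist_force: [-0.4, 0.2, -1.0]
finger_gap: 13.8
finger_force: 50.0
```

>>> step_arm(
  series=[0.3, -0.03, 0, 0, 1, 0, 0, 0, 0, 1, 0, 0, 0, 0, 1],
)

```text
clock: 11.18
eef_pos: [504.8, 82.3, 69.4]
eef_rot: [-3.141, -0.0, 1.456]
wrist_force: [-2.3, 1.1, 0.2]
finger_gap: 13.9
finger_force: 50.0
```

>>> step_arm(
  series=[0.3, -0.03, 0, 0, 1, 0, 0, 0, 0, 1],
)

```text
clock: 11.42
eef_pos: [504.8, 82.3, 69.4]
eef_rot: [-3.141, 0.0, 1.456]
wrist_force: [-4.6, 0.8, 1.4]
finger_gap: 14.1
finger_force: 50.0
```

>>> step_arm(
  series=[0.3, -0.03, 0, 0, 1, 0, 0, 0, 0, 1],
)

```text
clock: 11.68
eef_pos: [504.9, 82.3, 69.3]
eef_rot: [-3.14, 0.0, 1.456]
wrist_force: [-7.0, 2.4, 2.5]
finger_gap: 13.3
finger_force: 50.0
```

>>> step_arm(
  series=[0.3, -0.03, 0, 0, 1, 0, 0, 0, 0, 1],
)

```text
clock: 11.92
eef_pos: [505.0, 82.3, 69.2]
eef_rot: [-3.139, 0.0, 1.456]
wrist_force: [-7.3, 1.1, 3.2]
finger_gap: 13.6
finger_force: 50.0
```

>>> step_arm(
  series=[0.3, -0.03, 0, 0, 1, 0, 0, 0, 0, 1, 0.3, -0.03, 0, 0, 1, 0, 0, 0, 0, 1, 0, 0, 0, 0, 1],
)

```text
clock: 12.55
eef_pos: [505.1, 82.3, 69.1]
eef_rot: [-3.138, 0.0, 1.456]
wrist_force: [-10.7, 1.9, 4.9]
finger_gap: 13.9
finger_force: 50.0
```

Run:
```python
from h import *
s=manip.read_state(); print(s['eef_pos'],s['eef_rot'],s['wrist_force'])
i,im,d=grab('wrist'); p=cloud(i,d); cv2.imwrite('pics/w4.png',im)
g=cv2.cvtColor(im,cv2.COLOR_BGR2GRAY).astype(float)
f=200/np.tan(np.radians(i['fovy'])/2); M=R.from_euler('xyz',i['orientation']).as_matrix()
a=np.radians(-6.65); ex=np.array([np.cos(a),np.sin(a)]); ey=np.array([-ex[1],ex[0]])
def px(u,v,h):
    r=M@np.array([(u-i['cx'])/f,(v-i['cy'])/f,1]); q=i['eye']+r*(h-i['eye'][2])/r[2]; return (q[:2]@ex).round(1),(q[:2]@ey).round(1)
for v in range(60,200,20):
    dd=np.diff(g[v-1:v+2].mean(0)); print(v,[(k,int(dd[k])) for k in range(300,470) if abs(dd[k])>20 and abs(dd[k])>=abs(dd[k-1:k+2]).max()])
```

```text
[505.08575657  82.28680464  69.10095003] [-3.13814442e+00  3.82772881e-04  1.45587279e+00] [-10.65682137   1.93982783   4.90750106]
60 []
80 [(449, 39)]
100 [(334, 31), (427, -40), (435, 44)]
120 [(333, 68), (427, -80), (433, 46), (455, -21)]
140 [(333, 69), (425, -74), (433, 44), (439, -32), (448, 33)]
160 [(322, -21), (333, 66), (423, -64), (430, 47)]
180 [(310, 38), (323, -52), (332, 61), (422, -64), (428, 46)]
```

View pics/w4.png

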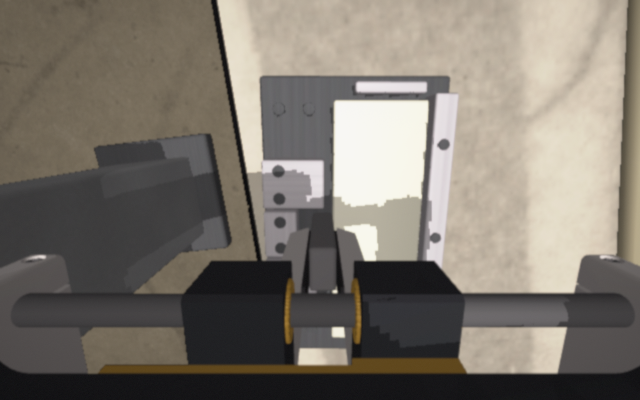

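The plate edge (427,120) to (422,180) now runs along the fence's inner edge (433,120) to (428,180). I'll check numerically that it's flush and parallel.

Run:
```python
from h import *
im=cv2.imread('pics/w4.png'); i=manip.camera_info('wrist'); g=cv2.cvtColor(im,cv2.COLOR_BGR2GRAY).astype(float)
f=200/np.tan(np.radians(i['fovy'])/2); M=R.from_euler('xyz',i['orientation']).as_matrix()
a=np.radians(-6.65); ex=np.array([np.cos(a),np.sin(a)]); ey=np.array([-ex[1],ex[0]])
def px(u,v,h):
    r=M@np.array([(u-i['cx'])/f,(v-i['cy'])/f,1]); q=i['eye']+r*(h-i['eye'][2])/r[2]; return q[:2]@ex,q[:2]@ey
def sub(dd,k): w=dd[k-2:k+3].clip(0); return (w*np.arange(k-2,k+3)).sum()/w.sum()+.5
P,F,L=[],[],[]
for v in list(range(106,250,2)):
    dd=np.diff(g[v])
    kp=415+np.argmin(dd[415:431]); P.append(px(sub(-dd,kp),v,20))
    kf=kp+3+np.argmax(dd[kp+3:kp+11]); F.append(px(sub(dd,kf),v,30))
    if v<185: kl=328+np.argmax(dd[328:338]); L.append(px(sub(dd,kl),v,20))
for n,A in (('plate',P),('fence',F),('left',L)):
    A=np.array(A); c=np.polyfit(A[:,1],A[:,0],1); r=A[:,0]-np.polyval(c,A[:,1]); k=abs(r)<1; c=np.polyfit(A[k,1],A[k,0],1); print(n,'slope',c[0],'at139',np.polyval(c,139),k.sum(),A[k,1].min(),A[k,1].max())
```

```text
plate slope -0.0016980258235658992 at139 557.3016100133776 72 128.10464145274923 222.35223279148445
fence slope -0.014279811992501524 at139 558.9020391136584 52 145.88811581856902 221.64704779145112
left slope -0.0034539575434555476 at139 498.4179192833519 40 172.98092004298127 222.29233491565455
```

>>> step_arm(
  series=[0.4, -0.04, 0, 0, 1, 0, 0, 0, 0, 1, 0.3, -0.03, 0, 0, 1, 0, 0, 0, 0, 1, 0, 0, 0, 0, 1, 0, 0, 0, 0, 1, 0, 0, 0, 0, 1, 0, 0, 0, 0, 1],
)

```text
clock: 13.6
eef_pos: [505.2, 82.3, 68.9]
eef_rot: [-3.137, 0.001, 1.456]
wrist_force: [-15.3, 2.2, 7.1]
finger_gap: 13.8
finger_force: 50.0
```

```bash
python3 -c "
from cell import manip
print(manip.read_state()['wrist_force']); print(manip.sign_off())"
```

```text
[-15.28846551   2.16416671   7.07109293]
the job is handed in; nothing more can be done
None
```

I handed the job in with the gripper still holding the spacer in the gap at the shortest stop, pressing the plate against the back fence with about 15 N (wrist reading). The plate looked flush and parallel within tolerance, though my last fence-edge fit was doubtful and the hand-in returned no verdict.

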